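Fetch stray drone parts from under the rack and sort them

ROBOT

A 6-joint arm with a two-finger parallel gripper is mounted at the origin on the work surface. World frame = base frame: x ahead of the robot, y to its left, z up, the work surface at z = 0. Lengths are in m, angles in rad, forces in N, time in s.
With the tool pointing down it reaches from about 0.35 to 0.85 m from the base axis. Payload 8.1 kg.
Tool frame: the origin (TCP) lies at the very end of the fingers, on their centre line; the grasp point (between the pads) lies 19 mm behind it (robot.pinch_z is the distance from the TCP to the grasp point, in m); y points along the fingers, x is the direction in which the jaws open and shut, and the axes are right-handed (so a half turn about y gives the same grasp; the last joint's range is limited). The gripper opens to 93 mm and grips with 3 to 60 N. Pads are 15 mm wide; open, the fingers measure 128 mm over their backs; the gripper's body (75 mm by 188 mm) begins 65 mm behind the grasp point.
Start: joints at [-1.251, 0.13, 1.488, -0, 1.523, -0.085], TCP at [0.236, -0.552, 0.219] pointing down, gripper open.
Joint ranges: [-2.96, 2.96], [-0.89, 2.26], [0.02, 2.5], [-1.34, 4.48], [0, 2.73], [-2.66, 2.66]. Speed limits (rad/s): [2.39, 2.39, 2.79, 3.14, 3.14, 3.14].

INTERFACE

Orientations are given as a rotation vector (axis times angle).
In Python, from plant import robot gives the robot as it stands.
- The arm moves only by the shell command python3 -m inch 'ROWS' [FORCE]. ROWS is JSON, a list of rows, each a list of 5 numbers: the closure, from -1 (fully open) to 1 (shut), then the shift along the world's x, y, z in m, then the turn about the world's z in rad. A call has 1 to 8 rows; each row is the pose to reach, as a shift and turn from the pose measured when the call began; what a row does not reach only later rows make up. A row lasts 1/8 s, in which the tool goes at most 62.5 mm and 10.7 degrees, less where a joint would pass 70% of its speed; a pose out of reach is approached as far as the arm can. A call with a gripper value outside its range is refused whole. The fingers move at their own pace and stop on an object; FORCE is the grip in N (left out, the last holds). Time passes only in rows, so rows that repeat a pose let the fingers close. It gives the time, the measured TCP pose, the force and the opening at its end, in the units of the state.
- robot.read_state(): the state, without advancing time (a new reading comes with each control period).
- robot.read_camera(name): name is "scene" or "side" or "wrist"; returns a dict with "color" (384x512x3 uint8, red, green, blue), "mtx" (3x3 intrinsics, pixels), "R" (3x3) and "t" (3): a world point X has camera coordinates R X + t; the wrist camera has in their place "hand_eye" (4x4, takes a point from camera to tool coordinates, whose origin is the TCP and whose axes are the tool frame's). Camera axes: x right, y down, z forward; pixel columns grow to the right and rows downward; lengths in m; the calibration is good to about 2 mm. A picture is of the moment at which its call begins: read the wrist's pose just before it. There is no depth.
- robot.close_job(): hands the job in, once; it reports no verdict.
The state is a dict: "t": time; "q": joint angles; "dq": joint speeds; "joint_torque": joint torques, N m; "tool_pos": TCP position; "orientation": TCP orientation; "force": force on the tool from outside, world axes, zero at the start; "wrist_torque": the same for the moment, N m; "opening": finger opening in m.
Only numpy, scipy, OpenCV 4.12 (cv2) and the standard library are available. Lean on these libraries where they do the work, as an engineer would, in place of code of your own. Each camera call takes 0.05 s, during which the arm holds its last target. There are 200 camera calls.

TASK

Some drone motors and battery packs have slid under the low wire rack, and one motor was left in the wrong tray. Take the reacher by its grip, squeeze its trigger to close the jaws on each part under the rack and draw it out, never touching a part under there with your own fingers; then every motor belongs in the square tray and every battery pack in the oblong tray, each lying on the tray's floor and not on another part. Finish with the reacher lying flat on its rubber mat, and leave everything else on the bench as it is.

Things in the scene. Friction and masses are not known exactly. Their poses are not given: they have to be found in the camera images.
- reacher: Black hand reacher lying flat, 360 mm long, 0.38 kg, balanced near its grip. Origin: on its underside, midway between the two upright grip plates; x forward along the shaft to the jaws, z up. Housing under the grip 110 x 46 x 26 mm; shaft 18 mm thick, 15 mm up; head block 78 mm wide, 28 mm high, at x 192 to 214 mm; open jaws reach x = 300 mm, span 125 mm outside, 86 mm inside at the tip hooks.
- grip_mid (a point): Hold the reacher here from above: 66 mm above its underside, midway between two upright plates, each 28 mm wide (y), 10 mm thick, standing 26 to 88 mm above the underside, squeezed together along the reacher's x: the fixed palm plate (outer face at x = -32 mm) and the sliding trigger plate (outer face at x = +32 mm); 64 mm over both when released.
- jaw_mid (a point): Point on the reacher between its jaws, 262 mm ahead of the reacher's origin and 18 mm above its underside, where an item should be when the jaws close.
- trigger (a joint): Trigger travel in m: 0 released, jaws open; 0.020 squeezed home, jaws nearly shut. Spring-returned: starts to move at about 10.5 N, needs 16.5 N at full travel plus what the jaws grip with; held with 6 to 9 N the reacher is carried with jaws open. Squeeze with 30 N or more to grip a part. Each jaw turns 22.5 rad per m; at 0.014 the jaws are parallel, 52 mm apart inside.
- jaw_l: Left jaw of the reacher, 102 mm long by 26 mm high (4 to 30 mm above the reacher's underside), hinged at the head 206 mm ahead of the reacher's origin and 30 mm to its left (+y); origin at the hinge, its own x runs along the jaw towards the tip, where a small hook 10 mm deep points inwards.
- jaw_r: Right jaw of the reacher, 102 mm long by 26 mm high (4 to 30 mm above the reacher's underside), hinged at the head 206 mm ahead of the reacher's origin and 30 mm to its right (-y); origin at the hinge, its own x runs along the jaw towards the tip, where a small hook 10 mm deep points inwards.
- rest_mat: Black rubber mat on the bench, fixed, 420 x 150 mm, 2 mm thick, the reacher's resting place; origin at the centre of its underside, x along its length; the reacher starts on it pointing roughly along +x of the mat.
- rack: Low steel wire rack fixed on the bench, 180 mm deep (its x), 420 mm wide (its y). Five 8 mm bars run across its top: 78 mm free height below, top at 86 mm. Corner legs 12 mm thick. Low rails (14 to 22 mm up) close its back and sides; the front is open. Origin: bench level, middle of the open front edge; x points into the gap. Parts stand between x = 0 and 180 mm.
- motor_a: Brushless drone motor: plain dark steel disc-like can, upright, 56 mm diameter, 42 mm high (a thin 20 mm boss 5 mm high on top), about 0.14 kg. Origin: centre of its underside, z up. May be absent (None).
- motor_b: Brushless drone motor: plain dark steel disc-like can, upright, 56 mm diameter, 42 mm high (a thin 20 mm boss 5 mm high on top), about 0.14 kg. Origin: centre of its underside, z up. May be absent (None).
- motor_c: Brushless drone motor: plain dark steel disc-like can, upright, 56 mm diameter, 42 mm high (a thin 20 mm boss 5 mm high on top), about 0.14 kg. Origin: centre of its underside, z up. Always there; it starts in the oblong tray, standing on its floor.
- pack_a: Battery pack: plain grey-black block, 68 mm long (its x) by 46 mm wide (its y) by 40 mm high, about 0.20 kg. Origin: centre of its underside, z up. May be absent (None).
- pack_b: Battery pack: plain grey-black block, 68 mm long (its x) by 46 mm wide (its y) by 40 mm high, about 0.20 kg. Origin: centre of its underside, z up. May be absent (None).
- square_tray: Grey square open tray, fixed, for motors: 170 x 170 mm, 45 mm high, walls 4 mm, floor 4 mm; origin at the centre of its underside.
- oblong_tray: Grey oblong open tray, fixed, for battery packs: 130 mm (x) by 215 mm (y), 45 mm high, walls 4 mm, floor 4 mm; origin at the centre of its underside.
- screwdriver: Bystander, loose, to be left alone: screwdriver with red handle, 160 mm long, lying along its x.
- brush: Bystander, loose, to be left alone: cleaning brush 160 mm long, lying along its x.
- spray_can: Bystander, loose, to be left alone: aluminium can, 52 mm diameter, 95 mm high.
- handset: Bystander, loose, to be left alone: flat black remote-control handset 100 x 150 x 32 mm.
- mug: Bystander, loose, to be left alone: white mug 76 mm diameter, 85 mm high.
- blade: Bystander, loose, to be left alone: black propeller blade 200 mm long, 26 mm wide, 10 mm high at its hub, lying along its x.

How it is judged:
On the way:
1. The reacher's squeezed jaws grip a part beneath the rack from both sides (((x of motor_a in the frame of rack between 0 and 0.18 m and y of motor_a in the frame of rack between -0.21 and 0.21 m and z of motor_a in the frame of rack below 0.05 m and contact force between each of jaw_l, jaw_r and motor_a above 0.5 N and value of joint trigger above 0.004 m) or (x of motor_b in the frame of rack between 0 and 0.18 m and y of motor_b in the frame of rack between -0.21 and 0.21 m and z of motor_b in the frame of rack below 0.05 m and contact force between each of jaw_l, jaw_r and motor_b above 0.5 N and value of joint trigger above 0.004 m) or (x of pack_a in the frame of rack between 0 and 0.18 m and y of pack_a in the frame of rack between -0.21 and 0.21 m and z of pack_a in the frame of rack below 0.05 m and contact force between each of jaw_l, jaw_r and pack_a above 0.5 N and value of joint trigger above 0.004 m) or (x of pack_b in the frame of rack between 0 and 0.18 m and y of pack_b in the frame of rack between -0.21 and 0.21 m and z of pack_b in the frame of rack below 0.05 m and contact force between each of jaw_l, jaw_r and pack_b above 0.5 N and value of joint trigger above 0.004 m))), for 0.2 s.
At the end, for the whole second after the job is handed in: Every motor present is at rest in the square tray and every battery pack present at rest in the oblong tray (centre inside the walls, underside less than 40 mm above the tray's underside); the reacher is at rest flat (within 0.12 rad) on the rubber mat, its origin and jaw point both over the mat (x of motor_a in the frame of square_tray between -0.08 and 0.08 m and y of motor_a in the frame of square_tray between -0.08 and 0.08 m and z of each of motor_a, motor_b, motor_c in the frame of square_tray below 0.04 m and linear speed of each of motor_a, motor_b, motor_c, pack_a, pack_b, reacher below 0.03 m/s and x of motor_b in the frame of square_tray between -0.08 and 0.08 m and y of motor_b in the frame of square_tray between -0.08 and 0.08 m and x of motor_c in the frame of square_tray between -0.08 and 0.08 m and y of motor_c in the frame of square_tray between -0.08 and 0.08 m and x of pack_a in the frame of oblong_tray between -0.06 and 0.06 m and y of pack_a in the frame of oblong_tray between -0.1 and 0.1 m and z of each of pack_a, pack_b in the frame of oblong_tray below 0.04 m and x of pack_b in the frame of oblong_tray between -0.06 and 0.06 m and y of pack_b in the frame of oblong_tray between -0.1 and 0.1 m and angle between reacher's own z axis and vertical below 0.12 rad and x of reacher in the frame of rest_mat between -0.21 and 0.21 m and y of reacher in the frame of rest_mat between -0.075 and 0.075 m and x of jaw_mid in the frame of rest_mat between -0.21 and 0.21 m and y of jaw_mid in the frame of rest_mat between -0.075 and 0.075 m and z of reacher in the frame of rest_mat below 0.012 m); the robot touches nothing.
It fails at once if The gripper's fingers touch a part while it is beneath the rack ((x of motor_a in the frame of rack between 0 and 0.18 m and y of motor_a in the frame of rack between -0.21 and 0.21 m and z of motor_a in the frame of rack below 0.05 m and contact force between the fingers and motor_a above 0.5 N) or (x of motor_b in the frame of rack between 0 and 0.18 m and y of motor_b in the frame of rack between -0.21 and 0.21 m and z of motor_b in the frame of rack below 0.05 m and contact force between the fingers and motor_b above 0.5 N) or (x of pack_a in the frame of rack between 0 and 0.18 m and y of pack_a in the frame of rack between -0.21 and 0.21 m and z of pack_a in the frame of rack below 0.05 m and contact force between the fingers and pack_a above 0.5 N) or (x of pack_b in the frame of rack between 0 and 0.18 m and y of pack_b in the frame of rack between -0.21 and 0.21 m and z of pack_b in the frame of rack below 0.05 m and contact force between the fingers and pack_b above 0.5 N)).
It fails at once if A bystander is shifted by more than 40 mm (distance of any of screwdriver, brush, spray_can, handset, mug, blade from where it was at the start of the episode above 0.04 m).
Of motor_b, pack_b only 1 to 1 are there at a start; the rules pass over those that are not, and their reading is None.
Of motor_a, pack_a only 1 to 2 are there at a start; the rules pass over those that are not, and their reading is None.
At some moment in a run one of motor_a, motor_b, pack_a, pack_b may be knocked a few centimetres aside while the robot is not near it.
It also fails if it takes over 210 s, if anything falls off the work surface, if the arm or the gripper's body presses on something with over 40 N, if the wrist force passes 120 N, or if a joint passes its speed limit or range.

## Working session

There is one attempt and no reset: what is moved stays moved. The work goes in short steps, Python scripts to look and compute and a shell command to move; the robot and the scene stay as the last step left them, time stands still between calls to the robot, and variables do not carry over. Pictures are saved under pics/ and viewed, about 12 in all and at most 16, crops included, and the job is handed in when it is done.

```bash
ls; mkdir -p pics
cat > h.py <<'E'
import numpy as np, cv2
from scipy.spatial.transform import Rotation as Rn
from plant import robot
def cam(n):
    s=robot.read_state(); c=robot.read_camera(n)
    if n=="wrist":
        T=np.eye(4);T[:3,:3]=Rn.from_rotvec(s["orientation"]).as_matrix();T[:3,3]=s["tool_pos"]
        M=np.linalg.inv(T@np.array(c["hand_eye"])); c["R"]=M[:3,:3];c["t"]=M[:3,3]
    c["R"]=np.array(c["R"]);c["t"]=np.array(c["t"]);c["mtx"]=np.array(c["mtx"]);return c
def pix2w(c,u,v,z=0):
    d=c["R"].T@np.linalg.solve(c["mtx"],[u,v,1.]); o=-c["R"].T@c["t"]
    return o+d*(z-o[2])/d[2]
def proj(c,X):
    p=c["mtx"]@(c["R"]@np.asarray(X,float)+c["t"]); return p[:2]/p[2]
def save(c,f,crop=None,scale=1.5):
    im=c["color"][:,:,::-1]
    if crop: im=im[crop[1]:crop[3],crop[0]:crop[2]]
    cv2.imwrite("pics/"+f,cv2.resize(im,None,fx=scale,fy=scale,interpolation=cv2.INTER_CUBIC))
def dump(c,f): np.savez(f,**{k:c[k] for k in("color","mtx","R","t")})
def load(f): return dict(np.load(f))
E
python3 - <<'E'
from h import *
for n in("scene","side","wrist"):
    c=cam(n);dump(c,n+"0.npz");save(c,n+"0.png")
    print(n,-c["R"].T@c["t"],c["mtx"][0,0])
s=robot.read_state();print(s)
E
```

```text
pics
scene [ 1.0907966  -0.72101783  1.33301306] 435.3334604758351
side [0.059566   0.94831882 0.71772371] 380.7270009834487
wrist [ 0.30551575 -0.52015462  0.38352855] 313.093706032027
{'t': 0.15, 'q': array([-1.25141949e+00,  1.31017831e-01,  1.48901965e+00, -3.02344304e-05,
        1.52298262e+00, -8.54104188e-02]), 'dq': array([-0.00032702, -0.00322633, -0.00322139, -0.0011672 ,  0.00052942,
       -0.00171812]), 'joint_torque': array([ 5.55771803e-04, -5.60477328e+01, -4.92333341e+01,  7.68602849e-02,
        3.06836958e-02, -9.17645548e-05]), 'tool_pos': array([ 0.23616206, -0.55109821,  0.21781561]), 'orientation': array([-1.37305317,  0.90689182, -0.90501751]), 'force': array([0.38500384, 0.14595437, 0.27389683]), 'wrist_torque': array([ 0.01452764, -0.00069821,  0.02968758]), 'opening': 0.09298101339218161}
```

View pics/scene0.png

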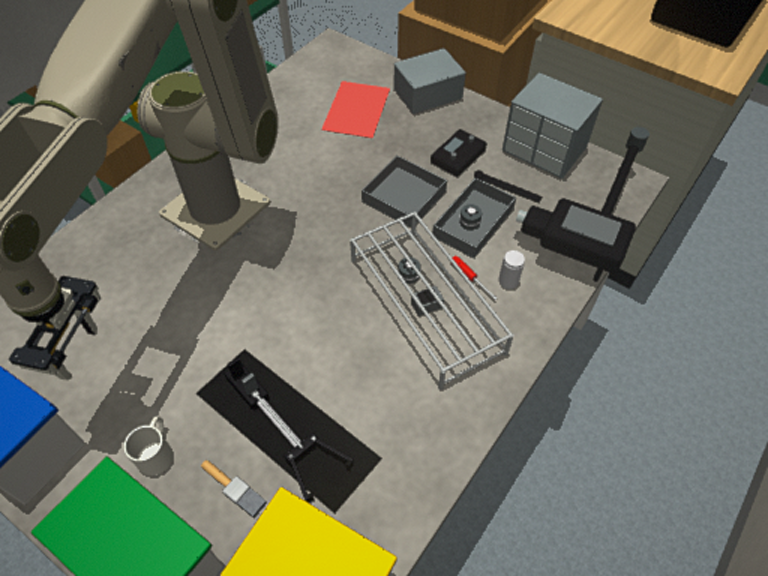

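View pics/side0.png

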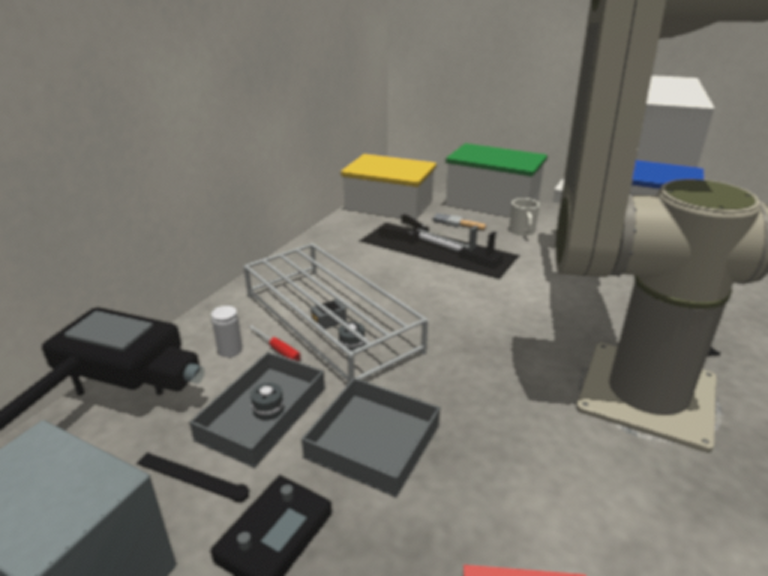

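```bash
python3 -c "
from h import *
s=robot.read_state();print(Rn.from_rotvec(s['orientation']).as_matrix().round(3))"
```

```text
[[ 0.394 -0.     0.919]
 [-0.919  0.001  0.394]
 [-0.001 -1.     0.   ]]
```

Run:
```python
from h import *
c=load("scene0.npz");im=c["color"][:,:,::-1]
a=cv2.resize(im[130:270,225:355],None,fx=4,fy=4,interpolation=2)[:, :520]
b=cv2.resize(im[225:345,125:260],None,fx=3,fy=3,interpolation=2)
b=cv2.copyMakeBorder(b,0,560-b.shape[0],0,0,0)
m=np.hstack([a,b[:,:280]]);
cv2.imwrite("pics/m1.png",a); cv2.imwrite("pics/m2.png",cv2.resize(im[225:345,125:260],None,fx=4.5,fy=4.5,interpolation=2))
```

```text
(no output)
```

View pics/m1.png

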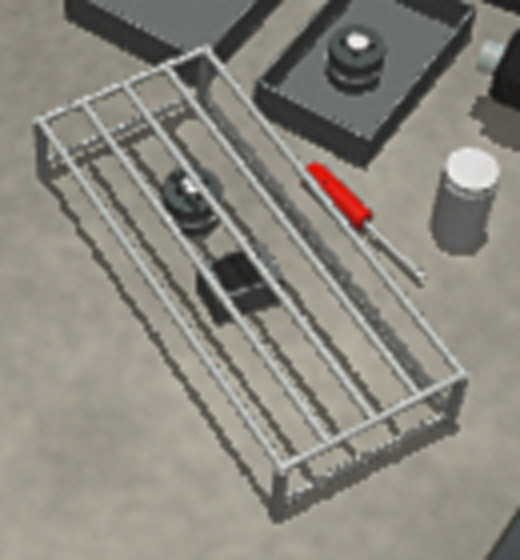

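View pics/m2.png

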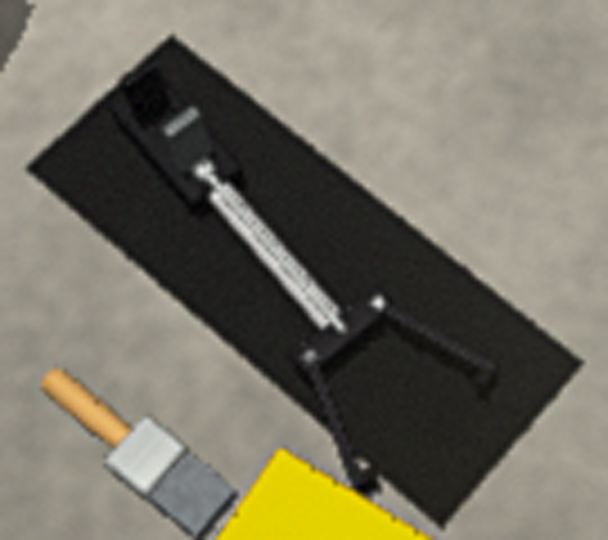

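Run:
```python
from h import *
c=load("scene0.npz")
A=lambda u,v,z:pix2w(c,u/4+225,v/4+130,z).round(4)
B=lambda u,v,z:pix2w(c,u/4.5+125,v/4.5+225,z).round(4)
C=lambda u,v,z:pix2w(c,u/1.5,v/1.5,z).round(4)
print("rack top",[A(*p,.086) for p in[(40,122),(205,48),(465,375),(280,468)]])
print("rack bot",[A(*p,0) for p in[(42,170),(278,518),(455,430)]])
print("motor",A(190,183,.047),"motor_c",A(357,40,.051))
print("pack",[A(*p,.04) for p in[(200,283),(240,250),(278,290)]],[A(*p,0) for p in[(218,322),(284,300)]])
print("mat",[B(*p,0.002) for p in[(172,37),(582,362),(443,525),(27,168)]])
print("hinges",B(378,302,.034),B(308,355,.034),"shaft",B(213,180,.033),B(335,322,.033))
print("plates?",B(150,90,.09),B(182,122,.09),B(182,122,.03))
print("sq tray",[C(*p,.045) for p in[(398,157),(446,185),(403,219),(362,190)]])
print("ob tray",[C(*p,.045) for p in[(478,177),(516,202),(475,253),(434,221)]])
d=load("side0.npz");D=lambda u,v,z:pix2w(d,u/1.5,v/1.5,z).round(4)
print("side motor",D(352,325,.047),"pack",D(330,309,.04),"mc",D(267,388,.051))
print("side sq",[D(*p,.045) for p in[(305,430),(358,381),(438,407),(397,487)]])
print("side ob",[D(*p,.045) for p in[(195,418),(270,356),(323,370),(252,456)]])
print("others handset",C(459,150,.03),"screw",C(455,258,.01),C(495,300,.005),"can",C(513,255,.095),"mug",C(150,440,.08),"brush",C(205,463,.01),C(262,510,.01),"yellow",C(282,490,.1),"green",C(110,460,.1),C(210,545,.1))
```

```text
rack top [array([0.4229, 0.0708, 0.086 ]), array([0.4949, 0.2365, 0.086 ]), array([0.8778, 0.0623, 0.086 ]), array([ 0.8002, -0.1024,  0.086 ])]
rack bot [array([0.4152, 0.0787, 0.    ]), array([ 0.8048, -0.1009,  0.    ]), array([0.8839, 0.0618, 0.    ])]
motor [0.56   0.1193 0.047 ] motor_c [0.5937 0.3604 0.051 ]
pack [array([0.6289, 0.0358, 0.04  ]), array([0.6378, 0.0873, 0.04  ]), array([0.6899, 0.0706, 0.04  ])] [array([0.6524, 0.0333, 0.    ]), array([0.688, 0.089, 0.   ])]
mat [array([ 0.3755, -0.2869,  0.002 ]), array([ 0.79 , -0.312,  0.002]), array([ 0.7812, -0.4584,  0.002 ]), array([ 0.3651, -0.4337,  0.002 ])]
hinges [ 0.6559 -0.3704  0.034 ] [ 0.6414 -0.4284  0.034 ] shaft [ 0.4985 -0.3679  0.033 ] [ 0.6407 -0.399   0.033 ]
plates? [ 0.44   -0.3571  0.09  ] [ 0.4761 -0.3627  0.09  ] [ 0.4465 -0.3454  0.03  ]
sq tray [array([0.3184, 0.4153, 0.045 ]), array([0.4874, 0.403 , 0.045 ]), array([0.463 , 0.2331, 0.045 ]), array([0.3133, 0.2533, 0.045 ])]
ob tray [array([0.5422, 0.4806, 0.045 ]), array([0.673 , 0.4603, 0.045 ]), array([0.675 , 0.2465, 0.045 ]), array([0.5326, 0.275 , 0.045 ])]
side motor [0.5613 0.1191 0.047 ] pack [0.6394 0.0798 0.04  ] mc [0.5938 0.3608 0.051 ]
side sq [array([0.4812, 0.4093, 0.045 ]), array([0.4649, 0.2643, 0.045 ]), array([0.3116, 0.26  , 0.045 ]), array([0.2997, 0.4415, 0.045 ])]
side ob [array([0.6589, 0.4716, 0.045 ]), array([0.65  , 0.2788, 0.045 ]), array([0.5374, 0.2673, 0.045 ]), array([0.5226, 0.4928, 0.045 ])]
others handset [0.435  0.5557 0.03  ] screw [0.6306 0.2285 0.01  ] [0.7794 0.1787 0.005 ] can [0.7688 0.2577 0.095 ] mug [ 0.4063 -0.5795  0.08  ] brush [ 0.4992 -0.5392  0.01  ] [ 0.6612 -0.542   0.01  ] yellow [ 0.6958 -0.5038  0.1   ] green [ 0.3851 -0.6558  0.1   ] [ 0.6564 -0.6563  0.1   ]
```

Seen: the rack (open front facing the robot), with one motor (m1 190,183) and one pack (m1 ~240,285) beneath; motor_c in the oblong tray; the reacher on its mat heading about −13°. I'll move over the reacher's grip and take a closer look.

```bash
python3 -m inch '[[-1,0.213,0.198,0,0.94],[-1,0.213,0.198,0,0.94],[-1,0.213,0.198,0,0.94],[-1,0.213,0.198,0,0.94],[-1,0.213,0.198,0,0.94],[-1,0.213,0.198,0,0.94],[-1,0.213,0.198,0,0.94],[-1,0.213,0.198,0,0.94]]' 7
python3 - <<'E'
from h import *
c=cam("wrist");dump(c,"w1.npz");save(c,"w1.png")
s=robot.read_state();print(s["tool_pos"],Rn.from_rotvec(s['orientation']).as_matrix().round(3), -c["R"].T@c["t"],c["R"][2])
E
```

```text
t: 1.15
tool_pos: [0.4483, -0.354, 0.2177]
orientation: [-1.563, 0.181, -0.178]
force: [0.0, 0.4, 0.0]
opening: 0.093
[ 0.44832483 -0.35404855  0.21775564] [[ 0.974 -0.002  0.227]
 [-0.227  0.     0.974]
 [-0.002 -1.     0.   ]] [ 0.46571234 -0.27925755  0.38349112] [-0.06334746 -0.26341692 -0.96259993]
```

View pics/w1.png

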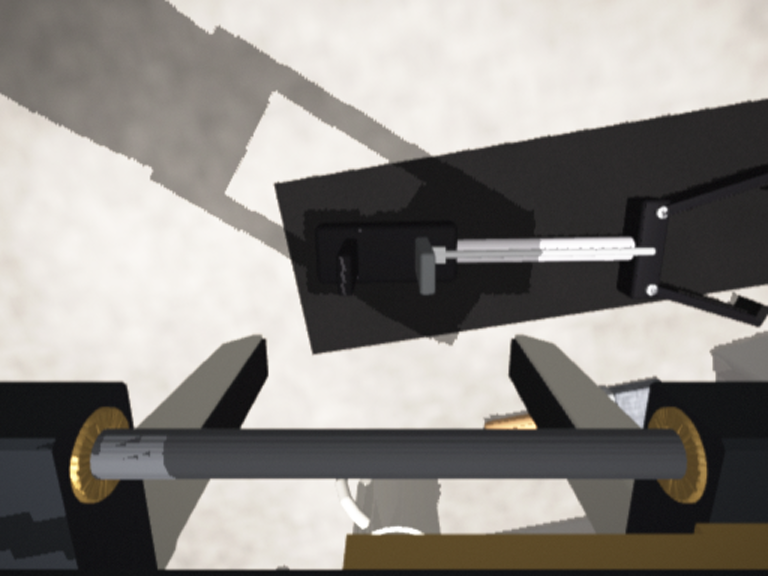

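Run:
```python
from h import *
c=load("w1.npz");C=lambda u,v,z:pix2w(c,u/1.5,v/1.5,z)
a,b=C(347,293,.09),C(427,293,.09);l,r=C(663,212,.033),C(652,290,.033)
print(a,b,np.linalg.norm(b-a),l,r,np.linalg.norm(l-r))
h=(l+r)/2;n=(l-r)[:2]/np.linalg.norm(l-r);f=np.array([n[1],-n[0]])
print("heading",np.degrees(np.arctan2(f[1],f[0])),"origin from hinges",h[:2]-.206*f,"from plates",(a+b)[:2]/2+.014*n)
for z in(.026,):print("shaft",C(458,248,.033),C(632,249,.033))
print("mat",C(277,184,.002),C(313,353,.002))
```

```text
[ 0.41921165 -0.35886179  0.09      ] [ 0.47005477 -0.37063424  0.09      ] 0.05218825727584551 [ 0.65424157 -0.36644661  0.033     ] [ 0.64160177 -0.4254099   0.033     ] 0.06030284905073648
heading -12.099228569513196 origin from hinges [ 0.44649774 -0.35274954] from plates [ 0.44756769 -0.35105901]
shaft [ 0.50106673 -0.3588064   0.033     ] [ 0.62937491 -0.38933653  0.033     ]
mat [ 0.37353689 -0.28240194  0.002     ] [ 0.36237769 -0.42937773  0.002     ]
```

```bash
python3 -m inch '[[-1,-0.001,0.002,-0.06,0.01],[-1,-0.001,0.002,-0.12,0.01],[-1,-0.001,0.002,-0.169,0.01],[-1,-0.001,0.002,-0.169,0.01],[0.5,-0.001,0.002,-0.169,0.01],[1,-0.001,0.002,-0.169,0.01],[1,-0.001,0.002,-0.169,0.01],[1,-0.001,0.002,-0.169,0.01]]' 7
python3 -m inch '[[1,0,0,0,0],[1,0,0,0,0],[1,0,0,0.02,0],[1,0,0,0.05,0],[1,0,0,0.05,0]]' 7
```

```text
t: 2.2
tool_pos: [0.4478, -0.3529, 0.0506]
orientation: [-1.565, 0.172, -0.171]
force: [-2.4, 0.9, 6.2]
opening: 0.0638
t: 2.82
tool_pos: [0.4497, -0.3546, 0.1044]
orientation: [-1.569, 0.168, -0.175]
force: [1.0, -0.4, -3.8]
opening: 0.0642
```

```bash
python3 -m inch '[[1,-0.02,0.01,0,0.17],[1,-0.04,0.03,0,0.34],[1,-0.06,0.04,0,0.51],[1,-0.082,0.054,0,0.68],[1,-0.082,0.054,0,0.85],[1,-0.082,0.054,0,1.02],[1,-0.082,0.054,0,1.19],[1,-0.082,0.054,0,1.36]]' 7
python3 -m inch '[[1,0,0,-0.02,0],[1,0,0,-0.04,0],[1,0,0,-0.04,0]]' 7
python3 - <<'E'
from h import *
s=robot.read_state();M=Rn.from_rotvec(s['orientation']).as_matrix();print(s["tool_pos"],np.degrees(np.arctan2(M[1,0],M[0,0])))
c=cam("scene");dump(c,"s2.npz")
im=c["color"][130:300,190:360,::-1].copy()
d=cam("side");dump(d,"d2.npz");jm=d["color"][140:270,150:330,::-1].copy()
a=cv2.resize(im,(560,560),interpolation=2)
cv2.imwrite("pics/s2.png",a)
E
```

```text
t: 3.82
tool_pos: [0.3674, -0.3003, 0.1036]
orientation: [-1.381, -0.897, 0.886]
force: [0.7, 0.4, -3.1]
opening: 0.0641
t: 4.2
tool_pos: [0.3658, -0.2987, 0.0612]
orientation: [-1.376, -0.896, 0.886]
force: [-0.4, -0.1, -3.5]
opening: 0.0636
[ 0.36579731 -0.29869791  0.06122056] 65.72562463315266
```

View pics/s2.png

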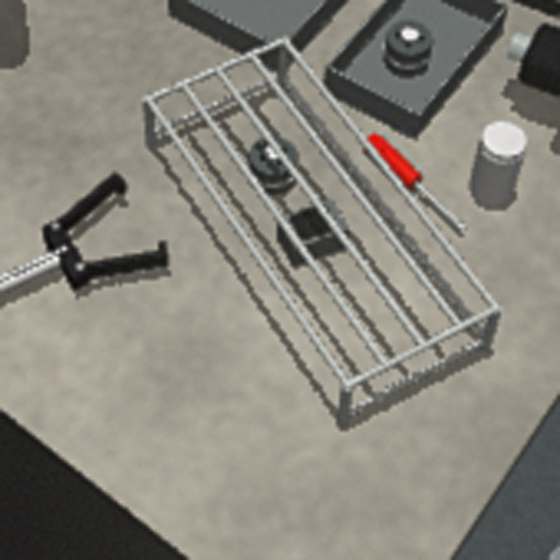

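Run:
```python
from h import *
c=load("s2.npz");C=lambda u,v,z:pix2w(c,u/3.294+190,v/3.294+130,z)[:2]
h=C(60,232,.043),C(70,262,.043);t=C(120,181,.043),C(163,247,.043);tm=(t[0]+t[1])/2
m=C(273,148,.047);print("tips",t,tm,"motor",m,np.linalg.norm(t[0]-t[1]))
O=np.array([.3658,-.2987]);f=np.array([np.cos(np.radians(65.73)),np.sin(np.radians(65.73))]);n=np.array([-f[1],f[0]])
for nm,p in(("tm",tm),("motor",m)):print(nm,(p-O)@f,(p-O)@n)
# pack zoom montage
im=cv2.resize(c["color"][182:216,268:302,::-1],(540,540),interpolation=2)
d=load("d2.npz");jm=cv2.resize(d["color"][195:235,205:245,::-1],(250,250),interpolation=2)
jm=cv2.copyMakeBorder(jm,0,290,0,0,0);cv2.imwrite("pics/p.png",np.hstack([im,jm]))
```

```text
tips (array([ 0.44536767, -0.01290231]), array([ 0.5378752 , -0.05540118])) [ 0.49162144 -0.03415175] motor [0.5589012  0.12329866] 0.10180274066423764
tm 0.2928843894356151 -0.00596201929520647
motor 0.46407359600439807 -0.0025775490800431368
```

View pics/p.png

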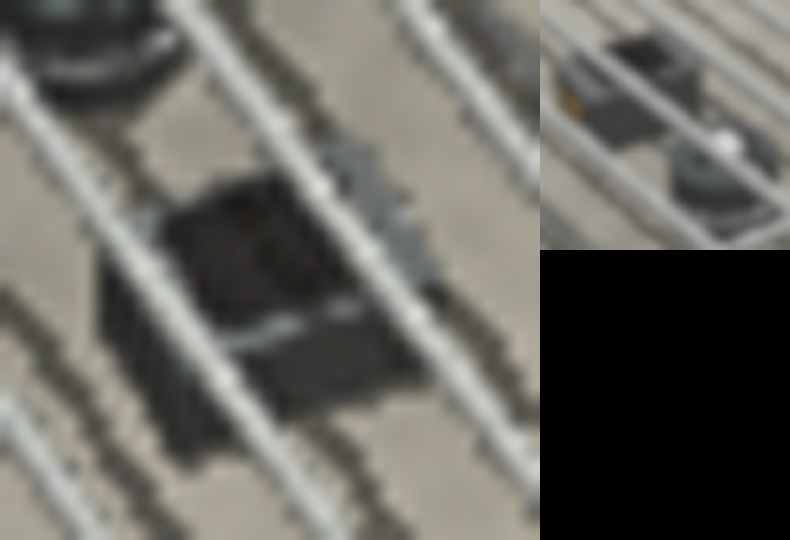

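```bash
python3 - <<'E'
from h import *
c=load("s2.npz");C=lambda u,v,z:pix2w(c,u/15.88+268,v/15.88+182,z)[:2].round(4)
print("top",[C(*p,.04) for p in[(105,235),(345,135),(440,280)]],"bot",[C(*p,0) for p in[(185,465),(430,382),(105,325)]])
E
python3 -m inch '[[1,0.017,0.041,-0.004,0],[1,0.037,0.087,-0.009,0],[1,0.058,0.133,-0.009,0],[1,0.073,0.167,-0.009,0],[1,0.078,0.179,-0.009,0],[1,0.078,0.179,-0.009,0],[1,0.078,0.179,-0.009,0]]' 7
```

```text
top [array([0.618 , 0.0493]), array([0.6468, 0.1049]), array([0.6866, 0.0837])] bot [array([0.6547, 0.0308]), array([0.6878, 0.0831]), array([0.6178, 0.052 ])]
t: 5.18
tool_pos: [0.4451, -0.1221, 0.0548]
orientation: [-1.381, -0.897, 0.886]
force: [0.3, -0.7, -3.5]
opening: 0.0641
```

```bash
python3 -m inch '[[1,0,0,0,0],[1,0,0,0,0],[1,0,0,0,0],[1,0,0,0,0],[1,0,0,0,0],[1,0,0,0,0],[1,0,0,0,0],[1,0,0,0,0]]' 40
python3 - <<'E'
from h import *
c=cam("scene");dump(c,"s3.npz")
cv2.imwrite("pics/s3.png",cv2.resize(c["color"][150:250,220:320,::-1],(500,500),interpolation=2))
E
```

```text
t: 6.18
tool_pos: [0.4452, -0.1221, 0.0549]
orientation: [-1.381, -0.897, 0.886]
force: [0.5, -2.4, -1.5]
opening: 0.0505
```

View pics/s3.png

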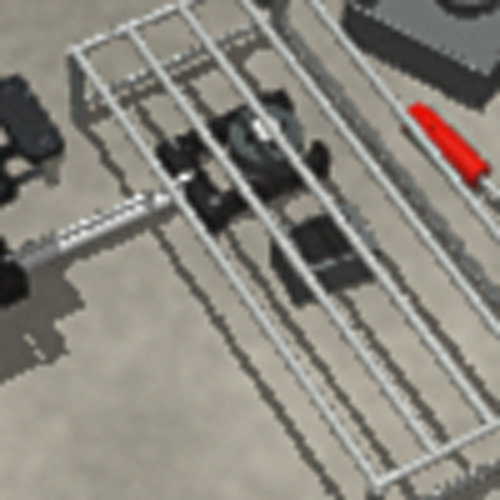

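The jaws hold the motor (s3 at 270,130; trigger travel 13.5 mm). Drawing it out, then aside.

```bash
python3 -m inch '[[1,-0.012,-0.027,0,0],[1,-0.028,-0.062,0,0],[1,-0.045,-0.1,0,0],[1,-0.062,-0.138,0,0],[1,-0.08,-0.177,0,0],[1,-0.092,-0.205,0,0],[1,-0.12,-0.195,0,0],[1,-0.15,-0.175,0,0]]' 40
python3 -m inch '[[1,0,0,0,0],[1,0,0,0,0]]' 40
python3 - <<'E'
from h import *
c=cam("scene");dump(c,"s4.npz")
cv2.imwrite("pics/s4.png",cv2.resize(c["color"][130:280,150:350,::-1],(640,480),interpolation=2))
E
```

```text
t: 7.22
tool_pos: [0.2944, -0.2972, 0.0546]
orientation: [-1.38, -0.896, 0.885]
force: [0.9, -1.2, -3.0]
opening: 0.0506
t: 7.48
tool_pos: [0.2945, -0.297, 0.0545]
orientation: [-1.38, -0.897, 0.885]
force: [-0.4, 1.2, -3.5]
opening: 0.0505
```

View pics/s4.png

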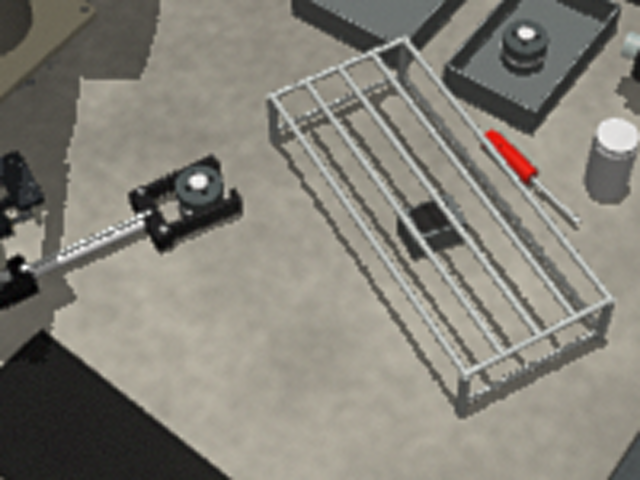

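```bash
python3 -m inch '[[1,0,0,0,0],[1,0,0,0,0],[1,0,0,0,0],[1,0,0,0,0],[1,0,0,0,0],[1,0,0,0.03,0],[1,0,0,0.07,0],[1,0,0,0.07,0]]' 7
python3 -m inch '[[1,0.03,-0.007,0,-0.05],[1,0.07,-0.02,0,-0.135],[1,0.114,-0.027,0,-0.135],[1,0.114,-0.027,0,-0.135],[1,0.114,-0.027,0,-0.135],[1,0.114,-0.027,-0.035,-0.135],[1,0.114,-0.027,-0.068,-0.135],[1,0.114,-0.027,-0.068,-0.135]]' 7
python3 - <<'E'
from h import *
c=cam("scene");dump(c,"s5.npz")
s=robot.read_state();M=Rn.from_rotvec(s['orientation']).as_matrix();print(s["tool_pos"],np.degrees(np.arctan2(M[1,0],M[0,0])))
cv2.imwrite("pics/s5.png",cv2.resize(c["color"][130:280,150:350,::-1],(640,480),interpolation=2))
o=load("s4.npz");print("motor",pix2w(o,212.2,186.9,.047))
E
```

```text
t: 8.52
tool_pos: [0.2965, -0.2995, 0.1281]
orientation: [-1.387, -0.898, 0.886]
force: [1.3, -1.3, -3.2]
opening: 0.0638
t: 9.52
tool_pos: [0.4079, -0.325, 0.0577]
orientation: [-1.426, -0.792, 0.784]
force: [-0.7, 0.7, -3.8]
opening: 0.0639
[ 0.40894564 -0.32568795  0.05941518] 57.90990734524061
motor [ 0.41075309 -0.05264022  0.047     ]
```

View pics/s5.png

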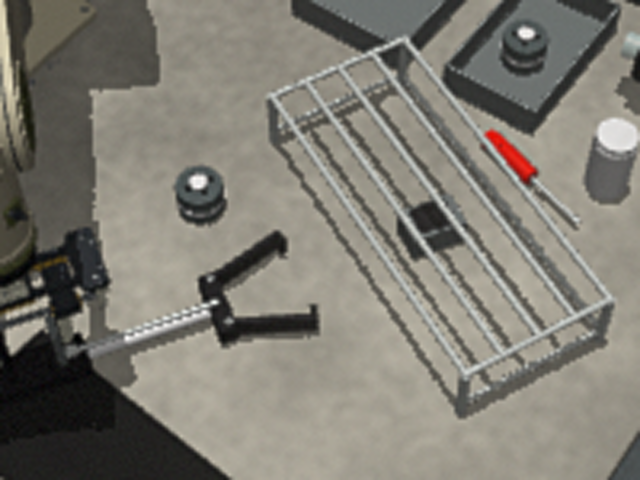

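```bash
python3 -m inch '[[1,0.02,0.034,-0.003,0],[1,0.045,0.075,-0.005,0],[1,0.07,0.115,-0.005,0],[1,0.09,0.147,-0.005,0],[1,0.1,0.164,-0.005,0],[1,0.1,0.164,-0.005,0],[1,0.1,0.164,-0.005,0]]' 7
python3 -m inch '[[1,0,0,0,0],[1,0,0,0,0],[1,0,0,0,0],[1,0,0,0,0],[1,0,0,0,0],[1,0,0,0,0],[1,0,0,0,0],[1,0,0,0,0]]' 40
python3 -c "
from h import *
c=cam('scene');dump(c,'s6.npz')
cv2.imwrite('pics/s6.png',cv2.resize(c['color'][130:280,150:350,::-1],(640,480),interpolation=2))"
```

```text
t: 10.45
tool_pos: [0.5086, -0.1627, 0.0549]
orientation: [-1.429, -0.793, 0.783]
force: [-0.1, -0.2, -3.2]
opening: 0.064
t: 11.45
tool_pos: [0.5087, -0.1627, 0.0549]
orientation: [-1.429, -0.793, 0.783]
force: [-3.8, -2.8, 0.1]
opening: 0.0528
```

View pics/s6.png

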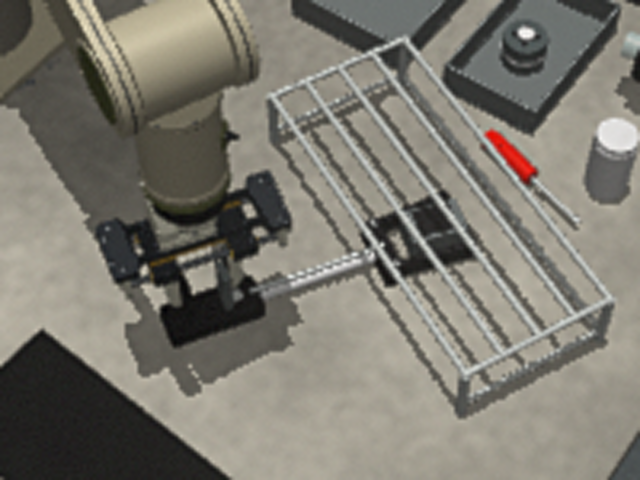

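The jaws grip the pack (s6 at 435,240). Drawing it out.

```bash
python3 -m inch '[[1,-0.012,-0.019,0,0],[1,-0.03,-0.048,0,0],[1,-0.05,-0.08,0,0],[1,-0.07,-0.112,0,0],[1,-0.09,-0.144,0,0],[1,-0.106,-0.17,0,0],[1,-0.112,-0.178,0,0],[1,-0.112,-0.178,0,0]]' 40
python3 -m inch '[[1,0,0,0,0],[1,0,0,0,0],[1,0,0,0,0],[1,0,0,0,0],[1,0,0,0,0],[1,0,0,0.03,0],[1,0,0,0.07,0],[1,0,0,0.07,0]]' 7
python3 -c "
from h import *
c=cam('scene');dump(c,'s7.npz')
cv2.imwrite('pics/s7.png',cv2.resize(c['color'][130:280,150:350,::-1],(640,480),interpolation=2))"
```

```text
t: 12.5
tool_pos: [0.3973, -0.342, 0.056]
orientation: [-1.432, -0.792, 0.782]
force: [-3.0, -3.8, 4.4]
opening: 0.0529
t: 13.5
tool_pos: [0.3991, -0.3436, 0.1291]
orientation: [-1.438, -0.794, 0.782]
force: [1.1, -0.5, -4.1]
opening: 0.0636
```

View pics/s7.png

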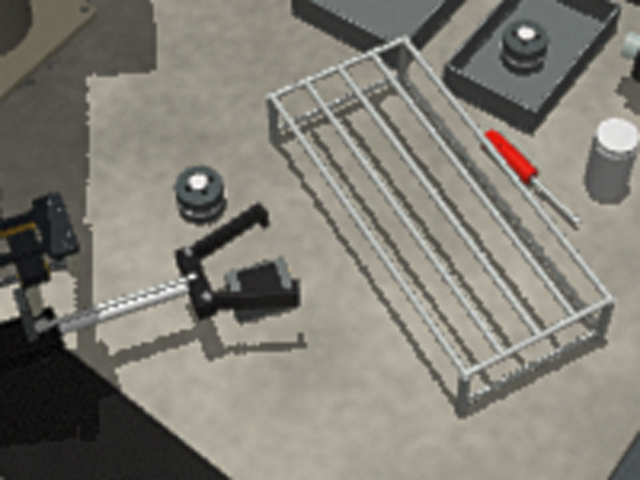

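```bash
python3 -m inch '[[1,0.02,-0.006,0,-0.16],[1,0.043,-0.016,0,-0.32],[1,0.043,-0.016,0,-0.48],[1,0.043,-0.016,0,-0.64],[1,0.043,-0.016,0,-0.8],[1,0.043,-0.016,0,-0.96],[1,0.043,-0.016,0,-1.115],[1,0.043,-0.016,0,-1.115]]' 7
python3 -m inch '[[1,0,0,-0.02,0],[1,0,0,-0.04,0],[1,0,0,-0.06,0],[1,0,0,-0.07,0],[1,0,0,-0.075,0],[1,0,0,-0.076,0],[1,0,0,-0.076,0]]' 7
```

```text
t: 14.55
tool_pos: [0.4399, -0.3575, 0.1241]
orientation: [-1.579, 0.085, -0.08]
force: [-0.0, -0.0, -3.4]
opening: 0.0639
t: 15.42
tool_pos: [0.4395, -0.3582, 0.0488]
orientation: [-1.58, 0.085, -0.079]
force: [-6.2, 1.8, 4.6]
opening: 0.0637
```

```bash
python3 -m inch '[[0,0,0,0,0],[-1,0,0,0,0],[-1,0,0,0,0],[-1,0,0,0.04,0],[-1,0,0,0.1,0],[-1,0,0,0.15,0],[-1,0,0,0.2,0],[-1,0,0,0.2,0]]' 20
python3 -m inch '[[-1,0,0.06,0,0],[-1,0,0.12,0,0],[-1,0.03,0.18,0,0],[-1,0.03,0.22,0,0],[-1,0.03,0.22,0,0]]' 20
python3 - <<'E'
from h import *
c=cam("wrist");dump(c,"w2.npz");a=c["color"][:,:,::-1]
d=cam("scene");dump(d,"s8.npz");b=d["color"][130:330,100:300,::-1]
a=cv2.resize(a,None,fx=1.1,fy=1.1);b=cv2.resize(b,None,fx=1.15,fy=1.15)
b=cv2.copyMakeBorder(b,0,a.shape[0]-b.shape[0],0,0,0);m=np.hstack([a,b]);print(m.shape);cv2.imwrite("pics/w2.png",m)
E
```

```text
t: 16.42
tool_pos: [0.4416, -0.3601, 0.255]
orientation: [-1.587, 0.079, -0.085]
force: [0.5, 0.7, -0.4]
opening: 0.093
t: 17.05
tool_pos: [0.4716, -0.1373, 0.254]
orientation: [-1.586, 0.076, -0.081]
force: [-0.1, -0.2, -0.2]
opening: 0.0931
(422, 793, 3)
```

View pics/w2.png

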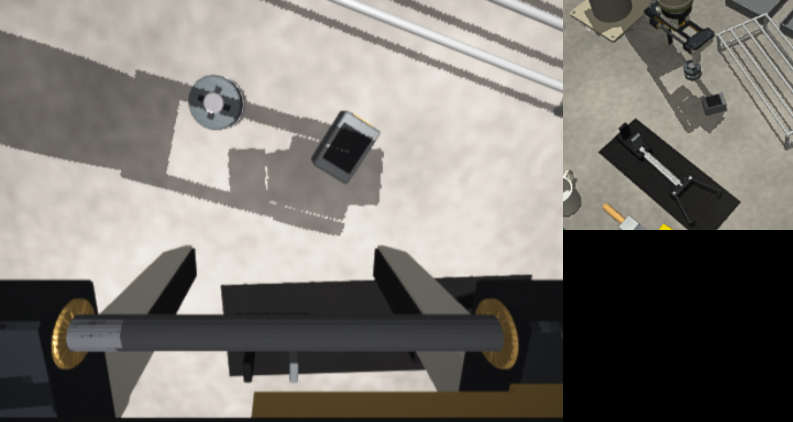

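Run:
```python
from h import *
c=load("w2.npz");C=lambda u,v,z:pix2w(c,u/1.1,v/1.1,z)[:2].round(4)
print("cam",-c["R"].T@c["t"],"motor",C(213,102,.047))
P=[(345,111),(380,125),(348,183),(313,165)]
W=[C(*p,.04) for p in P];print(W)
for i in range(4):
  e=W[(i+1)%4]-W[i];print(np.linalg.norm(e).round(4),np.degrees(np.arctan2(e[1],e[0])).round(1))
print("ctr",np.mean(W,0))
im=cv2.resize(c["color"][85:180,270:360,::-1],None,fx=6,fy=6,interpolation=2);cv2.imwrite("pics/pk.png",im)
a=load("scene0.npz");b=load("w2.npz")
C=lambda u,v,z:pix2w(b,u/1.1,v/1.1,z)[:2].round(4)
print("reacher plates tops",C(248,382,.09),C(294,382,.09))
```

```text
cam [ 0.47879702 -0.0581052   0.41852822] motor [ 0.4073 -0.0471]
[array([ 0.5434, -0.0697]), array([ 0.58  , -0.0878]), array([ 0.543 , -0.1478]), array([ 0.5054, -0.1236])]
0.0408 -26.3
0.0705 -121.7
0.0447 147.2
0.0659 54.8
ctr [ 0.54295  -0.107225]
reacher plates tops [ 0.4069 -0.3623] [ 0.4605 -0.3678]
```

View pics/pk.png

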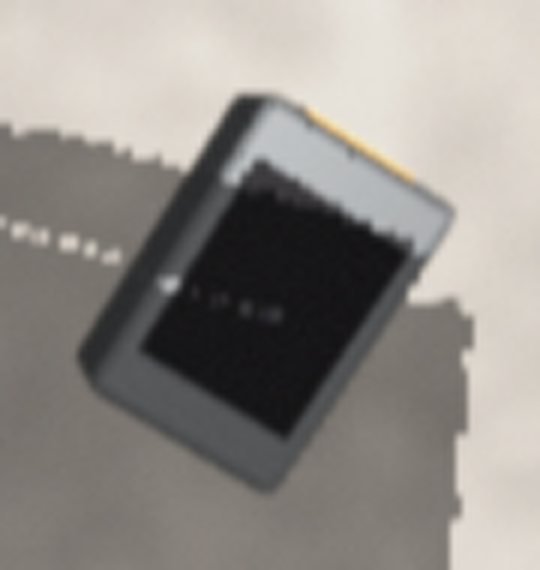

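```bash
python3 - <<'E'
from h import *
c=load("w2.npz");W=[pix2w(c,u/6+270,v/6+85,.04)[:2] for u,v in[(272,97),(455,212),(270,492),(98,382)]]
for i in range(4):
  e=W[(i+1)%4]-W[i];print(np.linalg.norm(e).round(4),np.degrees(np.arctan2(e[1],e[0])).round(1))
print("ctr",np.mean(W,0))
E
python3 -m inch '[[-1,-0.03,0.045,0,0],[-1,-0.063,0.088,-0.03,0],[-1,-0.063,0.088,-0.09,0],[-1,-0.063,0.088,-0.15,0],[-1,-0.063,0.088,-0.2,0],[-1,-0.063,0.088,-0.24,0],[-1,-0.063,0.088,-0.24,0],[-1,-0.063,0.088,-0.24,0]]' 25
python3 -m inch '[[0,0,0,0,0],[1,0,0,0,0],[1,0,0,0,0],[1,0,0,0,0],[1,0,0,0,0],[1,0,0,0.05,0],[1,0,0,0.11,0],[1,0,0,0.17,0]]' 25
```

```text
0.0432 -36.0
0.0657 -126.5
0.0426 142.0
0.0642 54.1
ctr [ 0.54366547 -0.10908609]
t: 18.15
tool_pos: [0.4093, -0.0529, 0.0155]
orientation: [-1.587, 0.078, -0.085]
force: [0.1, 0.2, 0.8]
opening: 0.093
t: 19.15
tool_pos: [0.4087, -0.0527, 0.1868]
orientation: [-1.587, 0.079, -0.084]
force: [1.8, -0.7, -1.8]
opening: 0.0558
```

```bash
python3 -m inch '[[1,0.0,0.03,0.05,0],[1,0.01,0.07,0.08,0],[1,0.02,0.13,0.08,0],[1,0.03,0.19,0.08,0],[1,0.04,0.23,0.08,0],[1,0.05,0.26,0.08,0],[1,0.05,0.26,0.08,0],[1,0.05,0.26,0.08,0]]' 25
python3 - <<'E'
from h import *
c=cam("wrist");dump(c,"w3.npz");save(c,"w3.png");print(robot.read_state()["tool_pos"])
E
```

```text
t: 20.15
tool_pos: [0.4584, 0.2068, 0.2663]
orientation: [-1.588, 0.079, -0.083]
force: [-0.2, -1.1, -1.6]
opening: 0.0554
[0.45842164 0.20653124 0.26648248]
```

View pics/w3.png

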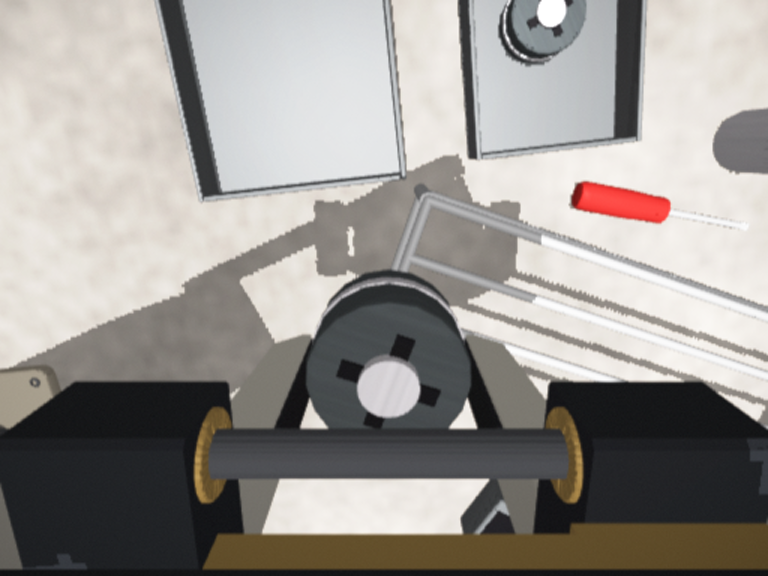

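Run:
```python
from h import *
c=load("w3.npz");C=lambda u,v,z:pix2w(c,u/1.5,v/1.5,z)[:2]
for n,a,b,L in(("sq",(203,200),(405,178),.17),("ob",(472,158),(641,139),.215)):
  A,B=C(*a,.045),C(*b,.045);e=(B-A);w=np.linalg.norm(e);e/=w;nn=np.array([-e[1],e[0]])
  print(n,A,B,w,np.degrees(np.arctan2(e[1],e[0])),"ctr",(A+B)/2+nn*L/2)
print("mc",C(552,12,.051))
```

```text
sq [0.31323447 0.25777821] [0.47809256 0.25831859] 0.1648589681047562 0.1878067466673417 ctr [0.3953849  0.34304794]
ob [0.53240939 0.268304  ] [0.66526405 0.26909442] 0.13285701150786808 0.34087642138942964 ctr [0.59819716 0.37619731]
mc [0.5938079  0.36408671]
```

```bash
python3 -m inch '[[1,-0.03,0.05,0,0.1],[1,-0.063,0.096,-0.02,0.1],[1,-0.063,0.096,-0.07,0.1],[1,-0.063,0.096,-0.13,0.1],[1,-0.063,0.096,-0.19,0.1],[1,-0.063,0.096,-0.23,0.1],[1,-0.063,0.096,-0.245,0.1],[1,-0.063,0.096,-0.245,0.1]]' 25
python3 -m inch '[[1,0,0,0,0],[-0.55,0,0,0,0],[-0.55,0,0,0,0],[-0.55,0,0,0,0],[-0.55,0,0,0.05,0],[-0.55,0,0,0.11,0],[-0.55,0,0,0.17,0],[-1,0,0,0.17,0]]' 25
```

```text
t: 21.2
tool_pos: [0.3956, 0.3019, 0.0216]
orientation: [-1.589, 0.001, -0.007]
force: [0.0, -0.5, -1.0]
opening: 0.0557
t: 22.2
tool_pos: [0.3987, 0.3039, 0.1982]
orientation: [-1.584, -0.006, -0.014]
force: [0.7, -0.5, 0.2]
opening: 0.0782
```

```bash
python3 -m inch '[[-1,0.05,0.015,0,0.18],[-1,0.1,0.03,0,0.36],[-1,0.15,0.045,0,0.54],[-1,0.195,0.058,0,0.72],[-1,0.195,0.058,0,0.8],[-1,0.195,0.058,-0.05,0.8],[-1,0.195,0.058,-0.1,0.8],[-1,0.195,0.058,-0.1,0.8]]' 25
python3 -m inch '[[-1,0,0,-0.04,0],[-1,0,0,-0.075,0],[-1,0,0,-0.078,0],[0,0,0,-0.078,0],[1,0,0,-0.078,0],[1,0,0,-0.078,0],[1,0,0,-0.078,0],[1,0,0,-0.078,0]]' 25
```

```text
t: 23.2
tool_pos: [0.5893, 0.3597, 0.0908]
orientation: [-1.488, -0.626, 0.619]
force: [-0.8, 0.0, -0.3]
opening: 0.093
t: 24.2
tool_pos: [0.5901, 0.3602, 0.0139]
orientation: [-1.487, -0.627, 0.617]
force: [2.4, 1.7, 4.0]
opening: 0.0558
```

```bash
python3 -m inch '[[1,0,0,0.05,0],[1,0,0,0.11,0],[1,0,0,0.17,0],[1,-0.05,0.005,0.18,-0.18],[1,-0.1,0.01,0.18,-0.36],[1,-0.15,0.018,0.18,-0.54],[1,-0.197,0.023,0.18,-0.72],[1,-0.197,0.023,0.18,-0.8]]' 25
```

```text
t: 25.2
tool_pos: [0.3895, 0.3832, 0.1931]
orientation: [-1.581, 0.004, -0.005]
force: [1.1, -0.1, -1.0]
opening: 0.0556
```

```bash
python3 -m inch '[[1,0.006,0.003,-0.05,0],[1,0.006,0.003,-0.11,0],[1,0.006,0.003,-0.15,0],[1,0.006,0.003,-0.172,0],[1,0.006,0.003,-0.178,0],[1,0.006,0.003,-0.178,0],[-0.3,0.006,0.003,-0.178,0],[-0.55,0.006,0.003,-0.178,0]]' 25
python3 -m inch '[[-0.55,0,0,0,0],[-0.55,0,0,0.05,0],[-0.55,0,0,0.11,0],[-0.55,0,0,0.17,0],[-0.55,0,0,0.21,0],[-1,0,0,0.21,0]]' 25
```

```text
t: 26.2
tool_pos: [0.3959, 0.3866, 0.0158]
orientation: [-1.581, 0.004, -0.006]
force: [-0.4, -0.5, 0.4]
opening: 0.0664
t: 26.95
tool_pos: [0.398, 0.3882, 0.231]
orientation: [-1.575, -0.002, -0.011]
force: [0.3, 0.7, -0.1]
opening: 0.0779
```

```bash
python3 -m inch '[[-1,0.04,-0.06,0,-0.1],[-1,0.07,-0.12,0,-0.2],[-1,0.1,-0.18,0,-0.3],[-1,0.13,-0.24,0,-0.4],[-1,0.145,-0.3,0,-0.5],[-1,0.145,-0.36,0,-0.62],[-1,0.145,-0.42,0,-0.62],[-1,0.145,-0.44,0,-0.62]]' 25
python3 - <<'E'
from h import *
c=cam("wrist");dump(c,"w4.npz")
s=robot.read_state();M=Rn.from_rotvec(s['orientation']).as_matrix();print(s["tool_pos"],np.degrees(np.arctan2(M[1,0],M[0,0])))
print("pack pix",[proj(c,p) for p in[(.5437,-.109,.04),(.405,-.05,.047)]])
cv2.imwrite("pics/w4.png",cv2.resize(c["color"][:,:,::-1],None,fx=1.5,fy=1.5))
E
```

```text
t: 27.95
tool_pos: [0.542, -0.0547, 0.2294]
orientation: [-1.522, 0.489, -0.496]
force: [0.9, 0.6, -0.2]
opening: 0.0929
[ 0.54199421 -0.05786382  0.22941402] -36.08521307654606
pack pix [array([286.05723327, 204.69040679]), array([163.71364816, 233.40815969])]
```

View pics/w4.png

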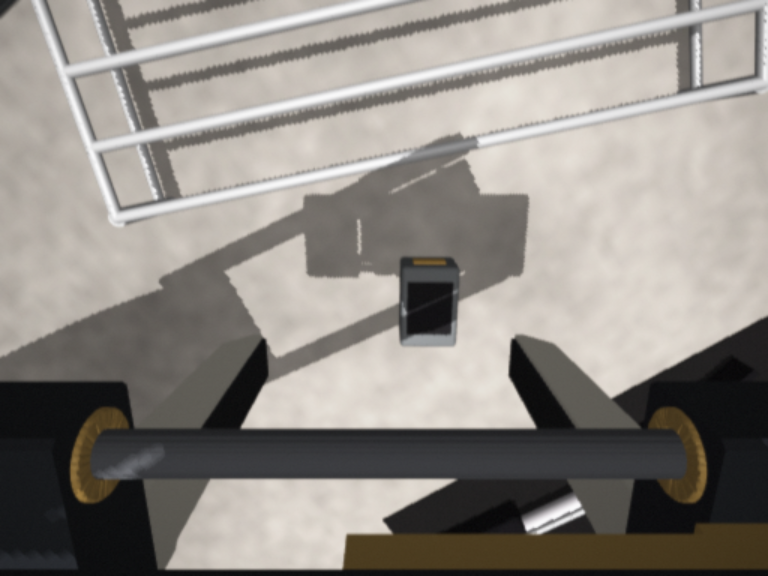

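The pack sits exactly where predicted (430,307) and squared to the fingers. I'll grasp it. That was the 16th picture.

```bash
python3 -m inch '[[-1,0.002,-0.05,0,0],[-1,0.002,-0.051,-0.06,0],[-1,0.002,-0.051,-0.12,0],[-1,0.002,-0.051,-0.17,0],[-1,0.002,-0.051,-0.205,0],[-1,0.002,-0.051,-0.216,0],[-1,0.002,-0.051,-0.216,0],[0,0.002,-0.051,-0.216,0]]' 30
python3 -m inch '[[1,0,0,0,0],[1,0,0,0,0],[1,0,0,0,0],[1,0,0,0,0],[1,0,0,0.05,0],[1,0,0,0.11,0],[1,0,0,0.17,0],[1,0,0,0.19,0]]' 30
```

```text
t: 29.0
tool_pos: [0.5455, -0.1092, 0.0153]
orientation: [-1.523, 0.487, -0.5]
force: [0.1, -0.7, 0.9]
opening: 0.087
t: 30.0
tool_pos: [0.5474, -0.1098, 0.2099]
orientation: [-1.523, 0.482, -0.505]
force: [-0.5, -1.3, -3.0]
opening: 0.046
```

```bash
python3 -m inch '[[1,0.01,0.05,0.02,-0.1],[1,0.01,0.11,0.02,-0.2],[1,0.02,0.17,0.02,-0.3],[1,0.02,0.23,0.02,-0.45],[1,0.03,0.29,0.02,-0.6],[1,0.04,0.35,0.02,-0.75],[1,0.05,0.41,0.02,-0.9],[1,0.051,0.47,0.02,-0.94]]' 30
python3 -m inch '[[1,0,0.0,0,0],[1,0,0.01,0,0]]' 30
python3 -c "
from h import *
s=robot.read_state();M=Rn.from_rotvec(s['orientation']).as_matrix();print(s['tool_pos'],np.degrees(np.arctan2(M[1,0],M[0,0])))"
```

```text
t: 31.0
tool_pos: [0.5979, 0.3616, 0.2269]
orientation: [-1.227, 1.207, -1.221]
force: [0.3, -0.4, -2.1]
opening: 0.0459
t: 31.25
tool_pos: [0.5972, 0.371, 0.2241]
orientation: [-1.232, 1.209, -1.221]
force: [-0.8, 0.4, -1.8]
opening: 0.0458
[0.59715583 0.37100367 0.22407861] -90.11659342909635
```

Lower to the tray floor (TCP about 0.020), release, and retreat.

```bash
python3 -m inch '[[1,0.001,0.001,-0.06,0],[1,0.001,0.001,-0.12,0],[1,0.001,0.001,-0.17,0],[1,0.001,0.001,-0.195,0],[1,0.001,0.001,-0.204,0],[1,0.001,0.001,-0.204,0],[1,0.001,0.001,-0.204,0],[1,0.001,0.001,-0.204,0]]' 30
python3 -m inch '[[-0.5,0,0,0,0],[-0.8,0,0,0,0],[-0.8,0,0,0,0],[-0.8,0,0,0.05,0],[-0.8,0,0,0.11,0],[-0.8,0,0,0.17,0],[-0.8,-0.05,-0.05,0.2,0],[-0.8,-0.1,-0.1,0.2,0]]' 30
python3 -m inch '[[-1,-0.06,-0.06,0,0],[-1,-0.1,-0.12,0,0],[-1,-0.1,-0.18,0,0],[-1,-0.1,-0.24,0,0],[-1,-0.1,-0.3,0,0],[-1,-0.1,-0.3,0,0]]' 30
python3 - <<'E'
from h import *
c=cam("scene");dump(c,"s9.npz");d=cam("side");dump(d,"d9.npz")
# numeric checks: template diff vs start, and dark/white boss blobs
for n,f0,f1,pts in(("scene","scene0.npz","s9.npz",0),("side","side0.npz","d9.npz",0)):
    a,b=load(f0),load(f1)
    D=np.abs(a["color"].astype(int)-b["color"].astype(int)).max(2)>45
    k,_,st,ce=cv2.connectedComponentsWithStats(D.astype(np.uint8))
    print(n,[(tuple(ce[i].round()),st[i,4]) for i in range(1,k) if st[i,4]>12])
    for nm,X in dict(m1=(.396,.303,.051),mc=(.396,.386,.051),pack=(.598,.372,.044),bystand_can=(.769,.258,.095),handset=(.435,.556,.03),screw=(.66,.22,.01),mug=(.406,-.58,.08),brush=(.58,-.54,.01),palm=(.413,-.357,.09),jaw=(.70,-.385,.03)).items():
        u=proj(b,X).round(0);x,y=u.astype(int);p=b["color"][max(0,y-6):y+7,max(0,x-6):x+7];q=a["color"][max(0,y-6):y+7,max(0,x-6):x+7]
        print(nm,u,"mean",p.mean((0,1)).round() if p.size else None,"before",q.mean((0,1)).round() if q.size else None,"max",p.max() if p.size else None)
E
```

```text
t: 32.25
tool_pos: [0.5985, 0.3716, 0.0203]
orientation: [-1.231, 1.209, -1.222]
force: [0.6, -0.1, -2.2]
opening: 0.046
t: 33.25
tool_pos: [0.5146, 0.287, 0.222]
orientation: [-1.226, 1.205, -1.222]
force: [0.5, -1.2, 0.6]
opening: 0.0838
t: 34.0
tool_pos: [0.4144, -0.016, 0.2226]
orientation: [-1.224, 1.207, -1.226]
force: [0.1, 0.6, -0.4]
opening: 0.093
scene [((np.float64(39.0), np.float64(116.0)), np.int32(9463)), ((np.float64(194.0), np.float64(97.0)), np.int32(8039)), ((np.float64(144.0), np.float64(57.0)), np.int32(29)), ((np.float64(108.0), np.float64(52.0)), np.int32(13)), ((np.float64(96.0), np.float64(64.0)), np.int32(104)), ((np.float64(156.0), np.float64(58.0)), np.int32(14)), ((np.float64(116.0), np.float64(69.0)), np.int32(71)), ((np.float64(111.0), np.float64(80.0)), np.int32(125)), ((np.float64(80.0), np.float64(76.0)), np.int32(25)), ((np.float64(98.0), np.float64(80.0)), np.int32(52)), ((np.float64(110.0), np.float64(102.0)), np.int32(18)), ((np.float64(276.0), np.float64(116.0)), np.int32(27)), ((np.float64(276.0), np.float64(124.0)), np.int32(68)), ((np.float64(
[... 3947 characters left out ...]
)]
m1 [255. 269.] mean [105. 107. 106.] before [77. 79. 78.] max 218
mc [239. 291.] mean [115. 118. 117.] before [107. 111. 110.] max 217
pack [174. 263.] mean [55. 56. 55.] before [103. 106. 105.] max 109
bystand_can [150. 209.] mean [183. 182. 180.] before [183. 182. 180.] max 221
handset [183. 344.] mean [51. 53. 54.] before [51. 53. 54.] max 120
screw [190. 235.] mean [135.  65.  61.] before [135.  65.  61.] max 200
mug [348. 137.] mean [123. 122. 113.] before [123. 121. 113.] max 196
brush [305. 148.] mean [106. 102.  94.] before [143. 138. 128.] max 194
palm [331. 154.] mean [131. 128. 120.] before [129. 126. 118.] max 154
jaw [266. 151.] mean [58. 56. 52.] before [68. 66. 62.] max 154
```

Run:
```python
from h import *
a,b=load("s9.npz"),load("d9.npz")
def boss(c,X):
    x,y=proj(c,X).astype(int);g=c["color"][y-8:y+9,x-8:x+9].astype(float).mean(2);w=np.clip(g-170,0,None)
    Y,Xx=np.mgrid[-8:9,-8:9];return np.array([x+(w*Xx).sum()/w.sum(),y+(w*Y).sum()/w.sum()])
for n,X in(("m1",(.396,.303,.051)),("mc",(.396,.386,.051))):
    P=[c["mtx"]@np.c_[c["R"],c["t"]] for c in(a,b)];p=[boss(c,X) for c in(a,b)]
    h=cv2.triangulatePoints(P[0],P[1],p[0].reshape(2,1),p[1].reshape(2,1)).ravel();print(n,(h[:3]/h[3]).round(4))
# pack: dark blob in the oblong tray vs expected centre
for nm,c in(("scene",a),("side",b)):
    hull=lambda B:cv2.convexHull(np.array([proj(c,p) for p in B],np.float32)).astype(int)
    pk=[(.598+sx*.034,.372+sy*.023,z) for sx in(-1,1) for sy in(-1,1) for z in(.004,.044)]
    fl=[(.598+sx*.05,.375+sy*.09,.02) for sx in(-1,1) for sy in(-1,1)]
    M=np.zeros((384,512),np.uint8);cv2.fillConvexPoly(M,hull(pk),1)
    F=np.zeros_like(M);cv2.fillConvexPoly(F,hull(fl),1)
    d=(c["color"].mean(2)<80)
    print(nm,"dark inside expected pack",(d&(M>0)).sum()/M.sum(),"dark on rest of floor",(d&(F>0)&(M==0)).sum()/max(1,((F>0)&(M==0)).sum()))
```

```text
m1 [0.3973 0.3047 0.0498]
mc [0.3948 0.3843 0.0489]
scene dark inside expected pack 0.6421404682274248 dark on rest of floor 0.1711864406779661
side dark inside expected pack 0.6829608938547486 dark on rest of floor 0.1135593220338983
```

Both motors' bosses triangulate to about 50 mm height inside the square tray, and the pack is where it was placed. Handing in.

```bash
python3 -c "
from plant import robot
print(robot.close_job())"
```

```text
the job is handed in; nothing more can be done
None
```

I drew the one motor and one battery pack out from under the rack with the reacher and laid the reacher back on its mat. I then put both motors (including the misplaced motor_c) in the square tray and the pack in the oblong tray. The job was handed in at about t = 34 s; it reports no verdict.

**Last checks that passed:**
- **Motors:** the tops of both motors triangulated to about 50 mm high at (0.397, 0.305) and (0.395, 0.384). The tray's centre is about (0.395, 0.343), so both stand on its floor.
- **Pack:** both cameras show the dark block where I set it down in the oblong tray.
- **Bystanders:** the scene camera shows the can, handset, screwdriver, mug and brush unchanged. The side camera agrees, except at the brush, where its patch looked darker than at the start. I took this for the arm or its shadow but did not confirm it.

**Checks that were weaker or not made:**
- **Reacher:** I judged it flat on the mat from the camera view just after release. The final check only compared brightness at its palm and jaw.
- **Propeller blade:** I did not check it separately. No changed area in the scene picture was near it.
- **Square tray centre:** estimates from the first pictures and the wrist camera differed by up to about 17 mm. I used the closer wrist view, which leaves enough margin inside the walls.

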